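# Load and pin the clamshell drilling jig

### The job

A brass plate lies loose in the open clamshell jig on the jeweller's bench: push it snugly against both stops, then swing the lid down over it. Take the steel locating pin from its wooden block and push it down through the holes of lid, plate and base until its collar sits on the lid; a spring keeps the lid slightly ajar, so bear down on the pin until the lid is fully shut, and finish while you still hold the pin and press it down. Leave the jar, the steel block and the hammer where they are.

Things in the scene. Friction and masses are not known exactly. Their poses are not given: they have to be found in the camera images.
- jig: Base of the clamshell jig, fixed to the bench: dark steel plate 160 (x) x 130 (y) x 20 mm, origin at the centre of its underside, turned up to 0.3 rad; top face at z 20 mm. Two steel stops stand on it, 6 mm high and 7 mm thick. The brass plate is snug against both stops when its origin is at x 10, y 8 mm of the jig, its hole then over base_hole.
- side_stop (a point): Middle of the top edge of the side stop's inner face, which looks to the jig's -y: the stop runs 75 mm along the jig's x; this point is at x 7.5, y 28, z 26 mm of the jig.
- end_stop (a point): Middle of the top edge of the end stop's inner face, which looks to the jig's -x: the stop runs 40 mm along the jig's y; this point is at x 45, y 8, z 26 mm of the jig.
- base_hole (a point): Centre of the mouth of the 11 mm through hole in the base's top face (at x 10, y 8, z 20 mm of the jig), axis vertical.
- plunger_top (a point): Top of a sprung brass plunger, 10 mm across, outside the stops at x 63, y -12 mm of the jig, standing up to z 33.5 mm. It holds the lid about 0.06 rad ajar and yields 4.5 mm when the lid is pressed shut. Its housing is 16 mm across, up to z 25 mm.
- hinge_line (a point): Point on the lid's hinge axis, which runs along the jig's x at y 60, z 33 mm of the jig; this point lies at x 12.
- lid (a joint): Angle of the lid. 0 is fully shut, level over the plate, underside at z 29 and top at z 37 mm of the jig; 1.57 is upright at the jig's +y side; it opens to 1.95. Starts at 1.45 to 1.75. Light friction (0.03 N m): it stays near upright, and pushed further it sinks under its weight onto the plunger, at about 0.06. From there, pressing it shut takes 5 to 9 N at the hole.
- lid_edge (a point): Middle of the free edge of the lid, on its outer (top when shut) face. The lid is a flat aluminium slab, 120 mm along the hinge, 82 mm from hinge to free edge, 8 mm thick (4 mm either side of the hinge axis), 0.14 kg.
- lid_hole (a point): Centre of the 12 mm through hole in the lid, on its outer (top) face, 52 mm from the hinge. Straight above base_hole when the lid is shut.
- blank: Loose brass plate 70 (x) x 40 (y) x 6 mm with a 14 mm through hole at its centre, about 0.12 kg; origin at the centre of its underside. Lies flat on the jig's base, 15 to 32 mm short of the end stop and 12 to 25 mm short of the side stop, askew by up to 0.25 rad.
- pin: Loose steel locating pin, about 0.09 kg, standing upright in the hole of the wooden block. Origin on its axis at the underside of its collar, z up. Collar 26 mm across, 5 mm thick (z 0 to 5); above it a round grip 18 mm across up to z 39; below it a shank 9 mm across down to z -34, its last 6 mm tapering to 4 mm across.
- stand: Fixed wooden block 60 x 60 x 45 mm with a 14 mm vertical through hole at its centre that holds the pin, the collar resting on its top at z 45. Origin at the centre of its underside. Left or right of the jig.
- jar: Bystander: glass jar with a metal cap, 54 mm across, 55 mm tall; on the other side of the jig from the block. Origin at the centre of its underside.
- bench_block: Bystander: steel bench block 90 x 90 x 18 mm, farther left. Origin at the centre of its underside.
- mallet: Bystander: hammer 240 mm long, lying on the right.

How it is judged (in metres and radians):
On the way, in this order (a step that is already met when the one before it is completed fails the run):
1. the plate lies snug against both stops (x of blank in the frame of jig between 0.007 and 0.0125 m and y of blank in the frame of jig between 0.005 and 0.0105 m and angle between the x axis of blank and the x axis of jig, either way round below 0.06 rad and z of blank in the frame of jig below 0.0225 m), for 0.2 s.
2. the lid is down over the plate, which is still against the stops (all of step 1 and value of joint lid below 0.11 rad), for 0.2 s.
At the end, for the whole second after the job is handed in: Plate snug on both stops (2.5 mm, 0.06 rad); pin upright (0.08 rad) through lid, plate and base, within 3 mm of the base hole's axis, collar on the lid (2.5 mm); fingers still on the pin, which presses the jig with over 3 N, so the lid is fully shut (under 0.025 rad) (all of step 1 and value of joint lid below 0.025 rad and horizontal distance between pin and base_hole below 0.003 m and z of pin in the frame of jig below 0.0395 m and angle between pin's own z axis and vertical below 0.08 rad and contact force between pin and jig above 3 N and contact force between the fingers and pin above 1 N and linear speed of pin below 0.02 m/s); the arm keeps its last pose, push and grip.
It fails at once if the jar, the steel block or the hammer is shifted by more than 30 mm (distance of any of jar, bench_block, mallet from where it was at the start of the episode above 0.03 m).
It also fails if it takes over 72 s, if anything falls off the work surface, if the arm or the gripper's body presses on something with over 40 N, if the wrist force passes 120 N, or if a joint passes its speed limit or range.

### The arm

A 6-joint arm with a two-finger parallel gripper is mounted at the origin on the work surface. World frame = base frame: x ahead of the robot, y to its left, z up, the work surface at z = 0. Lengths are in m, angles in degrees, forces in N, time in s.
With the tool pointing down it reaches from about 0.4 to 0.825 m from the base axis. Payload 7 kg.
Tool frame: the origin (TCP) lies midway between the tips of the shut fingers; the grasp point (between the pads) lies 19 mm behind it (ctrl.grip_point_offset is the distance from the TCP to the grasp point, in m); x points along the fingers, y is the direction in which the jaws open and shut, and the axes are right-handed (so a half turn about x gives the same grasp; the last joint's range is limited). The gripper opens to 88 mm and grips with 3 to 60 N. Pads are 19 mm wide; open, the fingers measure 130 mm over their backs; the gripper's body (78 mm by 193 mm) begins 47 mm behind the grasp point.
Start: joints at [-50.529, 20.546, 0.682, 0, -70.136, -16.507], TCP at [0.263, -0.621, 0.227] pointing down, gripper open.
Joint ranges: [-176.03, 176.03], [-82.01, 121.73], [-58.28, 71.71], [-173.87, 95.51], [-174.79, -0.11], [-173.66, 173.66]. Speed limits (degrees/s): [136.94, 136.94, 172.46, 180, 180, 180].

### API

Orientations are given as [roll, pitch, yaw] about the fixed x, y, z axes, in that order (R = Rz(yaw) Ry(pitch) Rx(roll)).
In Python, from plant import ctrl gives the robot as it stands.
- The arm moves only by the tool drive_tool, never from a script. Its argument "plan" is a list of rows, each a list of 3 entries, a list of its own where there are three numbers: the shift along the tool's x, y, z in m, then the turn, a rotation vector about the tool's x, y, z in degrees, then the opening, from 0 (shut) to 1 (fully open). In form: [[[dx, dy, dz], [wx, wy, wz], grip], ...]. A call has 1 to 20 rows; each row is the pose to reach, as a shift and turn from the pose measured when the call began, along the tool's axes at that moment; what a row does not reach only later rows make up. A row lasts 1/12 s, in which the tool goes at most 41.7 mm and 7.16 degrees, less where a joint would pass 70% of its speed; a pose out of reach is approached as far as the arm can. A call with a gripper value outside its range is refused whole. The fingers move at their own pace and stop on an object; the grip force is fixed at half the most. Time passes only in rows, so rows that repeat a pose let the fingers close. It gives the time, the measured TCP pose, the force and the opening at its end, in the units of the state.
- ctrl.get_obs(): the state, without advancing time (a new reading comes with each control period).
- ctrl.snapshot(name): name is "scene" or "top"; returns the picture (384x512x3 uint8, blue, green, red); there is no depth.
- ctrl.get_calibration(name): a dict with "fx", "fy", "cx", "cy" (pixels), "R" (3x3) and "t" (3): a world point X has camera coordinates R X + t. Camera axes: x right, y down, z forward; pixel columns grow to the right and rows downward; lengths in m; the calibration is good to about 2 mm. A picture is of the moment at which its call begins. get_calibration takes no time and is no camera call.
- ctrl.close_job(): hands the job in, once; it reports no verdict.
Trained networks look in the newest picture that a camera, given by its name, has taken for a name from the list of things; names that differ only in an ending like _2 or _b are one class to them, and where a whole thing is asked for, a point or a joint stands for the part that bears it (a point fixed in the world has none). Each returns a list of dicts, best first, with "confidence" (0 to 1); they miss things now and then, are a little off and sometimes report something else, mostly with a low value. They report only what shows in the picture. A call takes as long as a camera call.
- ctrl.cut_out(camera, name): "pixels" (384x512 bool, what is visible of it) and "pixel" ([column, row] in pixels, amid what is visible of it).
- ctrl.landmark_of(camera, name): "pixel" ([column, row] in pixels: a listed point, or the origin of a listed thing).
The state is a dict: "clock": time; "joint_pos": joint angles; "qvel": joint speeds; "tau": joint torques, N m; "tool_pos": TCP position; "orientation": TCP orientation; "force": force on the tool from outside, world axes, zero at the start; "moment": the same for the moment, N m; "opening": finger opening in m.
Only numpy, scipy, OpenCV 4.12 (cv2) and the standard library are available. Lean on these libraries where they do the work, as an engineer would, in place of code of your own. Each camera call takes 0.05 s, during which the arm holds its last target. There are 200 camera calls.

## Working session

There is one attempt and no reset: what is moved stays moved. The work goes in short steps, Python scripts to look and compute and a tool call to move; the robot and the scene stay as the last step left them, time stands still between calls to the robot, and variables do not carry over. Pictures are saved under pics/ and viewed, about 8 in all and at most 12, crops included, and the job is handed in when it is done.

Besides the shell and the picture viewer there is one more tool, called as name(argument=value, ...), one argument or row to a line, values as JSON. drive_tool: Moves the arm, as the interface text tells. Its arguments: {"type":"object","properties":{"plan":{"type":"array","items":{"type":"array"}}},"required":["plan"]}

```bash
ls; mkdir -p pics; cat > h.py <<'E'
import numpy as np, cv2
from plant import ctrl
from scipy.spatial.transform import Rotation as Ro
def ray(cam,px):
    c=ctrl.get_calibration(cam);R=np.array(c["R"]);t=np.array(c["t"])
    d=R.T@np.array([(px[0]-c["cx"])/c["fx"],(px[1]-c["cy"])/c["fy"],1]);return -R.T@t,d
def onz(cam,px,z):
    o,d=ray(cam,px);return o+d*(z-o[2])/d[2]
def proj(cam,X):
    c=ctrl.get_calibration(cam);p=np.array(c["R"])@np.array(X)+np.array(c["t"])
    return np.array([c["fx"]*p[0]/p[2]+c["cx"],c["fy"]*p[1]/p[2]+c["cy"]])
def tri(p1,p2):
    A=[];b=[]
    for cam,p in(("scene",p1),("top",p2)):
        o,d=ray(cam,p);d=d/np.linalg.norm(d);P=np.eye(3)-np.outer(d,d);A.append(P);b.append(P@o)
    return np.linalg.lstsq(np.vstack(A),np.hstack(b),rcond=None)[0]
E
python3 - <<'E'
from h import *
np.set_printoptions(precision=4,suppress=True)
im={}
for c in("scene","top"):
    im[c]=ctrl.snapshot(c); cv2.imwrite(f"pics/{c}0.png",im[c])
    k=ctrl.get_calibration(c);print(c,-np.array(k["R"]).T@np.array(k["t"]),k["fx"])
for n in["jig","side_stop","end_stop","base_hole","plunger_top","hinge_line","lid_edge","lid_hole","blank","pin","stand","jar","bench_block","mallet"]:
    r=[ctrl.landmark_of(c,n) for c in("scene","top")]
    print(n,*[(np.round(a[0]["pixel"],1),round(a[0]["confidence"],2)) if a else None for a in r],tri(r[0][0]["pixel"],r[1][0]["pixel"]) if all(r) else "")
print(ctrl.get_obs(),ctrl.grip_point_offset)
E
```

```text
pics
scene [1.2687 0.4054 0.7713] 348.13637576096284
top [ 0.4496 -0.0066  1.2506] 402.27715430224015
jig (array([247. , 196.5]), 0.75) (array([274.1, 198.9]), 0.88) [ 0.5149 -0.0439 -0.001 ]
side_stop (array([252.7, 195.8]), 0.61) (array([262.8, 196.2]), 0.64) [ 0.5242 -0.0122  0.0218]
end_stop (array([242.2, 199.4]), 0.79) (array([267.3, 180.7]), 0.96) [ 0.5698 -0.0258  0.0373]
base_hole (array([247.7, 194.6]), 0.81) (array([271. , 194.6]), 0.56) [ 0.527  -0.0338  0.0209]
plunger_top None None 
hinge_line (array([261.8, 191.3]), 0.85) (array([251.2, 196.1]), 0.8) [0.5234 0.0218 0.0534]
lid_edge (array([261.3, 175.3]), 0.67) (array([254.6, 196. ]), 0.59) [0.5184 0.014  0.1114]
lid_hole (array([261.2, 180.1]), 0.58) (array([258.7, 196.4]), 0.74) [0.5163 0.0069 0.0886]
blank (array([243.6, 188.5]), 0.52) (array([277.2, 200.4]), 0.66) [ 0.5102 -0.0549  0.0264]
pin (array([327.5, 226. ]), 0.63) None 
stand (array([330. , 231.5]), 0.81) (array([178.6, 187.1]), 0.91) [0.5545 0.2549 0.0094]
jar (array([194.6, 166.3]), 0.67) (array([348.2, 209.2]), 0.85) [ 0.482  -0.2702  0.029 ]
bench_block (array([395.5, 257. ]), 0.8) (array([116.9, 187.8]), 0.61) [0.5569 0.4476 0.0024]
mallet (array([147.7, 157.9]), 0.68) (array([427.3, 206.6]), 0.61) [ 0.4824 -0.5122 -0.0066]
{'clock': 1.5, 'joint_pos': array([-50.5293,  20.5478,   0.6819,  -0.0001, -70.1375, -16.5067]), 'qvel': array([ 0.0039, -0.0853,  0.0458, -0.0459, -0.1311,  0.0182]), 'tau': array([  0.0013, -58.2376,  29.3298,   7.0028,   0.0124,  -0.    ]), 'tool_pos': array([ 0.2633, -0.6215,  0.2265]), 'orientation': array([105.3771,  89.9967, 128.3411]), 'force': array([ 0.4437,  0.3058, -0.8626]), 'moment': array([0.0102, 0.0193, 0.0468]), 'opening': 0.08760924758039887} 0.0188
```

```bash
python3 -c "
import cv2,numpy as np
a=[cv2.imread(f'pics/{c}0.png') for c in('scene','top')]
cv2.imwrite('pics/both0.png',cv2.resize(np.vstack(a),(400,600)) if 0 else np.hstack([cv2.resize(x,(400,300)) for x in a]))"
```

```text
(no output)
```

View pics/scene0.png

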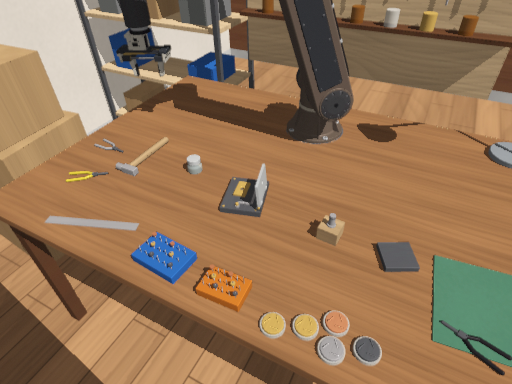

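View pics/top0.png

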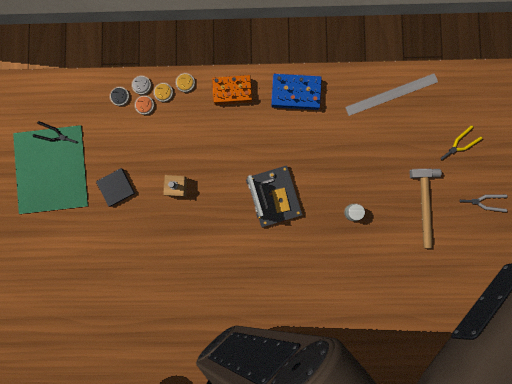

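Scene view: jig at about (247,196) with the lid upright, pin in its block at (330,230), jar at (194,164). Top view: jig at (274,197), block at (175,186), jar at (355,212), steel block at (116,187). I'll fit the jig pose from all the landmarks and masks.

```bash
cat > fit.py <<'E'
from h import *
from scipy.optimize import least_squares
from plant import ctrl
P={"jig":[0,0,0],"side_stop":[7.5,28,26],"end_stop":[45,8,26],"base_hole":[10,8,20],"hinge_line":[12,60,33],"plunger_top":[63,-12,33.5]}
def lidpt(a,r,x,h=4): # r from hinge, h outer offset
    return [x,60-r*np.cos(a)+h*np.sin(a)*1.0,33+r*np.sin(a)+h*np.cos(a)]
def J(p,q):
    q=np.array(q)/1000.;c,s=np.cos(p[2]),np.sin(p[2]);return np.array([p[0]+c*q[0]-s*q[1],p[1]+s*q[0]+c*q[1],q[2]])
E
python3 - <<'E'
from fit import *
import pickle
np.set_printoptions(precision=4,suppress=True)
obs=[]
M={}
for c in("scene","top"):
    for k in range(2):
        im=ctrl.snapshot(c)
        for n in list(P)+["lid_edge","lid_hole"]:
            r=ctrl.landmark_of(c,n)
            if r and r[0]["confidence"]>.5: obs.append((c,n,r[0]["pixel"]))
    M[c,"im"]=im
    for n in("jig","blank","lid_edge","stand","pin"):
        r=ctrl.cut_out(c,n)
        if r: M[c,n]=r[0]["pixels"];print(c,n,r[0]["confidence"],r[0]["pixels"].sum(),r[0]["pixel"])
pickle.dump((obs,M),open("o.pkl","wb"))
def mod(p,n):
    if n=="lid_edge":q=lidpt(p[3],82,12)
    elif n=="lid_hole":q=lidpt(p[3],52,10)
    else:q=P[n]
    return J(p,q)
f=lambda p:np.concatenate([proj(c,mod(p,n))-x for c,n,x in obs])
s=least_squares(f,[.515,-.044,.28,1.6],loss="soft_l1",x_scale=[.01,.01,.1,.1]);print(s.x)
for o,r in zip(obs,f(s.x).reshape(-1,2)):print(o[0],o[1],r)
for c in("scene","top"):
    u,v=proj(c,J(s.x,[0,10,40])).astype(int);w=36
    b=cv2.resize(M[c,"im"][v-w:v+w,u-w:u+w],None,fx=8,fy=8,interpolation=cv2.INTER_CUBIC)[:,:]
    def d(q,col):
        a=[(proj(c,J(s.x,t))-[u-w,v-w]+.5)*8 for t in q];cv2.polylines(b,[np.int32(a)],True,col,1)
    d([[x*80,y*65,20] for x,y in((-1,-1),(1,-1),(1,1),(-1,1))],(0,255,0))
    d([[45,-12,26],[45,28,26],[52,28,26],[52,-12,26]],(0,0,255));d([[-30,28,26],[45,28,26],[45,35,26],[-30,35,26]],(0,0,255))
    d([lidpt(s.x[3],r,x,4) for r,x in((0,-48),(0,72),(82,72),(82,-48))],(255,255,0))
    M[c]=b
cv2.imwrite("pics/fit1.png",cv2.resize(np.hstack([M["scene"],M["top"]]),(800,400),interpolation=cv2.INTER_AREA))
E
```

```text
scene jig 0.75 1300 [251.2, 196.6]
scene blank 0.66 185 [243.0, 187.9]
scene lid_edge 0.66 385 [262.3, 185.9]
scene stand 0.56 494 [328.5, 230.4]
top jig 0.88 1997 [273.5, 198.9]
top blank 0.8 290 [280.5, 198.6]
top lid_edge 0.73 194 [257.0, 200.3]
top stand 0.74 368 [180.2, 184.2]
[ 0.5219 -0.0448  0.3295  1.4849]
scene jig [-0.6085 -0.9746]
scene side_stop [-0.7006  0.621 ]
scene end_stop [-0.7551  0.4294]
scene base_hole [ 0.0075 -1.5189]
scene hinge_line [0.1918 1.2308]
scene lid_edge [-0.5212 -0.9494]
scene jig [-1.6085 -1.7746]
scene side_stop [0.8994 0.821 ]
scene end_stop [ 2.0449 -1.2706]
scene base_hole [0.7075 1.7811]
scene hinge_line [0.6918 2.3308]
scene lid_edge [ 0.1788 -3.5494]
scene lid_hole [-1.2151  1.7677]
top jig [-1.4551 -3.4563]
top side_stop [-0.1921 -1.1876]
top end_stop [ 0.3449 -0.1292]
top base_hole [-0.4273 -0.0311]
top hinge_line [ 1.4759 -0.6789]
top jig [-1.2551  0.8437]
top side_stop [0.5079 1.0124]
top end_stop [ 0.6449 -0.6292]
top base_hole [-2.5273  0.3689]
top hinge_line [80.6759 13.2211]
top lid_edge [-0.661   0.8389]
```

View pics/fit1.png

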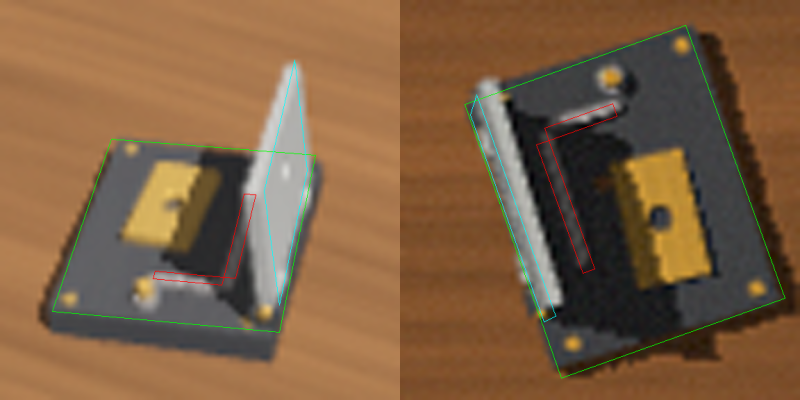

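The fit overlay lies close on both views: jig outline within about 1 px, lid near-upright, plate askew. I'll refine with an image-edge fit for jig, plate and stand.

```bash
cat > edge.py <<'E'
from fit import *
import pickle
from scipy.optimize import minimize
from scipy.ndimage import map_coordinates
def grad(im,sg):
    g=cv2.GaussianBlur(im,(0,0),sg).astype(float);return [(cv2.Sobel(g[...,k],-1,1,0),cv2.Sobel(g[...,k],-1,0,1)) for k in range(3)]
def score(G,c,segs):
    t=0
    for a,b in segs:
        pa,pb=proj(c,a),proj(c,b);d=pb-pa;L=np.linalg.norm(d);n=np.array([-d[1],d[0]])/L
        q=pa+np.linspace(.08,.92,int(3*L)+4)[:,None]*d
        v=sum(np.abs(n[0]*map_coordinates(gx,[q[:,1],q[:,0]],order=1,mode="nearest")+n[1]*map_coordinates(gy,[q[:,1],q[:,0]],order=1,mode="nearest")) for gx,gy in G)
        t+=np.mean(np.minimum(v,400))*L
    return t
def loop(pts):return [(pts[i],pts[(i+1)%len(pts)]) for i in range(len(pts))]
def rect(p,cx,cy,hx,hy,z):return loop([J(p,[cx+a*hx,cy+b*hy,z]) for a,b in((-1,-1),(1,-1),(1,1),(-1,1))])
def fitp(ims,segf,p0,step):
    p=np.array(p0,float)
    for sg in(1.5,.8):
        G={c:grad(im,sg) for c,im in ims.items()}
        f=lambda p:-sum(score(G[c],c,segf(p,c)) for c in G)
        S=np.vstack([p]+[p+np.eye(len(p))[i]*step[i] for i in range(len(p))])
        p=minimize(f,p,method="Nelder-Mead",options=dict(initial_simplex=S,xatol=1e-5,fatol=.1)).x;step=np.array(step)/2
    return p
def jigseg(p,c):
    r=rect(p,0,0,80,65,20)
    s=[r[0],r[3],r[1]] if c=="top" else [r[0],r[3],r[1]]
    s+=[(J(p,[45,-10,26]),J(p,[45,26,26])),(J(p,[52,-10,26]),J(p,[52,26,26]))]
    return s
def blankseg(p,c):return rect(p,0,0,35,20,26)
def draw(im,c,cen,segs,w=36,k=8):
    u,v=proj(c,cen).astype(int);b=cv2.resize(im[v-w:v+w,u-w:u+w],None,fx=k,fy=k,interpolation=cv2.INTER_CUBIC)
    for a,e in segs:
        cv2.line(b,*[tuple(np.int32((proj(c,t)-[u-w,v-w]+.5)*k)) for t in(a,e)],(0,255,0),1)
    return b
E
python3 - <<'E'
from edge import *
np.set_printoptions(precision=4,suppress=True)
obs,M=pickle.load(open("o.pkl","rb"));ims={c:M[c,"im"] for c in("scene","top")}
p0=[.5219,-.0448,.31]
for s in(ims,{"scene":ims["scene"]},{"top":ims["top"]}):
    pj=fitp(s,jigseg,p0,[.004,.004,.04]);print("jig",list(s),pj)
pj=fitp(ims,jigseg,p0,[.004,.004,.04])
b0=onz("top",[281,198.5],.026);pb=fitp(ims,blankseg,[b0[0],b0[1],.25],[.004,.004,.1])
print("blank",pb);d=np.array([[np.cos(pj[2]),np.sin(pj[2])],[-np.sin(pj[2]),np.cos(pj[2])]])@(pb[:2]-pj[:2]);print("blank in jig",d,pb[2]-pj[2])
s0=onz("top",[175,186],.045)
ss=lambda p,c:rect(p,0,0,30,30,45)
ps=fitp(ims,ss,[s0[0],s0[1],0],[.006,.006,.2]);print("stand",ps)
for s in ims:print(s,fitp({s:ims[s]},ss,ps,[.003,.003,.1]))
out=[]
for c in ims:
    out.append(np.vstack([draw(ims[c],c,J(pj,[0,10,30]),jigseg(pj,c)+blankseg(pb,c)),draw(ims[c],c,[ps[0],ps[1],.05],ss(ps,c),18,16)]))
cv2.imwrite("pics/fit2.png",cv2.resize(np.hstack(out),(600,600),interpolation=cv2.INTER_AREA))
E
```

```text
Traceback (most recent call last):
  File "edge.py", line 23, in fitp
    p=minimize(f,p,method="Nelder-Mead",options=dict(initial_simplex=S,xatol=1e-5,fatol=.1)).x;step=np.array(step)/2
      ~~~~~~~~^^^^^^^^^^^^^^^^^^^^^^^^^^^^^^^^^^^^^^^^^^^^^^^^^^^^^^^^^^^^^^^^^^^^^^^^^^^^^^
  File "edge.py", line 21, in <lambda>
    f=lambda p:-sum(score(G[c],c,segf(p,c)) for c in G)
                ~~~^^^^^^^^^^^^^^^^^^^^^^^^^^^^^^^^^^^^
  File "edge.py", line 21, in <genexpr>
    f=lambda p:-sum(score(G[c],c,segf(p,c)) for c in G)
                    ~~~~~^^^^^^^^^^^^^^^^^^
  File "edge.py", line 10, in score
    pa,pb=proj(c,a),proj(c,b);d=pb-pa;L=np.linalg.norm(d);n=np.array([-d[1],d[0]])/L
                    ~~~~^^^^^
  File "h.py", line 10, in proj
    c=ctrl.get_calibration(cam);p=np.array(c["R"])@np.array(X)+np.array(c["t"])
ValueError: time passes only in moves, steps and waits
```

```bash
sed -i 's/ctrl.get_calibration(cam)/cal(cam)/; 3a import functools\ncal=functools.cache(ctrl.get_calibration)' h.py; cat > f2.py <<'E'
from edge import *
np.set_printoptions(precision=4,suppress=True)
obs,M=pickle.load(open("o.pkl","rb"));ims={c:M[c,"im"] for c in("scene","top")}
p0=[.5219,-.0448,.31]
for s in(ims,{"scene":ims["scene"]},{"top":ims["top"]}):
    pj=fitp(s,jigseg,p0,[.004,.004,.04]);print("jig",list(s),pj)
pj=fitp(ims,jigseg,p0,[.004,.004,.04])
b0=onz("top",[281,198.5],.026);pb=fitp(ims,blankseg,[b0[0],b0[1],.25],[.004,.004,.1])
print("blank",pb);d=np.array([[np.cos(pj[2]),np.sin(pj[2])],[-np.sin(pj[2]),np.cos(pj[2])]])@(pb[:2]-pj[:2]);print("blank in jig",d,pb[2]-pj[2])
s0=onz("top",[175,186],.045)
ss=lambda p,c:rect(p,0,0,30,30,45)
ps=fitp(ims,ss,[s0[0],s0[1],0],[.006,.006,.2]);print("stand",ps)
for s in ims:print(s,fitp({s:ims[s]},ss,ps,[.003,.003,.1]))
out=[]
for c in ims:
    out.append(np.vstack([draw(ims[c],c,J(pj,[0,10,30]),jigseg(pj,c)+blankseg(pb,c)),draw(ims[c],c,[ps[0],ps[1],.05],ss(ps,c),18,16)]))
cv2.imwrite("pics/fit2.png",cv2.resize(np.hstack(out),(600,600),interpolation=cv2.INTER_AREA))
print(ctrl.get_obs()["clock"])
E
python3 f2.py
```

```text
jig ['scene', 'top'] [ 0.5207 -0.0548  0.2904]
jig ['scene'] [ 0.5221 -0.0498  0.2818]
jig ['top'] [ 0.5253 -0.0442  0.2796]
blank [ 0.5114 -0.0637  0.2104]
blank in jig [-0.0114 -0.0059] -0.08003949713992486
stand [ 0.5596  0.2591 -0.0618]
scene [ 0.5584  0.2602 -0.0544]
top [ 0.56    0.2583 -0.0337]
3.8
```

View pics/fit2.png

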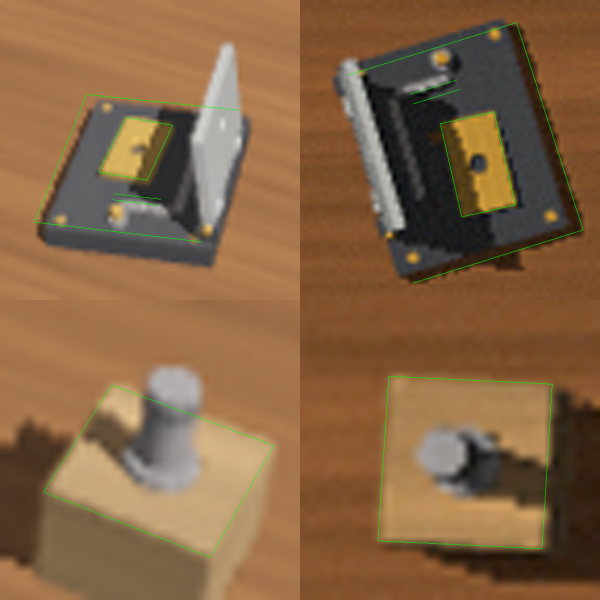

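```bash
cat > f3.py <<'E'
from edge import *
np.set_printoptions(precision=4,suppress=True)
obs,M=pickle.load(open("o.pkl","rb"));ims={c:M[c,"im"] for c in("scene","top")}
def js(p,c):
    p=np.r_[p[:2],.28] if len(p)<3 else p
    r=rect(p,0,0,80,65,20)
    s=[(J(p,[45,-10,26]),J(p,[45,26,26])),(J(p,[52,-10,26]),J(p,[52,26,26]))]
    if c=="top":s+=[r[1],(J(p,[80,-65,20]),J(p,[-80,-65,20])),(J(p,[-28,28,26]),J(p,[45,28,26]))]
    else:s+=[(J(p,[-80,-65,20]),J(p,[80,-65,20])),r[3],(J(p,[80,-65,20]),J(p,[80,50,20])),(J(p,[80,-65,0]),J(p,[80,65,0]))]
    return s
for s in(ims,{"scene":ims["scene"]},{"top":ims["top"]}):
    pj=fitp(s,js,[.5235,-.0465,.28],[.002,.002,.01]);print("jig",list(s),pj)
pj=fitp(ims,js,[.5235,-.0465,.28],[.002,.002,.01])
pb=[]
for s in ims:
    pb.append(fitp({s:ims[s]},blankseg,[.5114,-.0637,.2104],[.002,.002,.02]));print(pb[-1])
out=[draw(ims[c],c,J(pj,[0,10,30]),js(pj,c)+blankseg(np.mean(pb,0),c)) for c in ims]
cv2.imwrite("pics/fit3.png",cv2.resize(np.hstack(out),(800,400),interpolation=cv2.INTER_AREA))
E
python3 f3.py
```

```text
jig ['scene', 'top'] [ 0.5251 -0.0453  0.2696]
jig ['scene'] [ 0.5227 -0.0497  0.2873]
jig ['top'] [ 0.5253 -0.0445  0.2783]
[ 0.511  -0.0616  0.1988]
[ 0.5114 -0.0643  0.2025]
```

View pics/fit3.png

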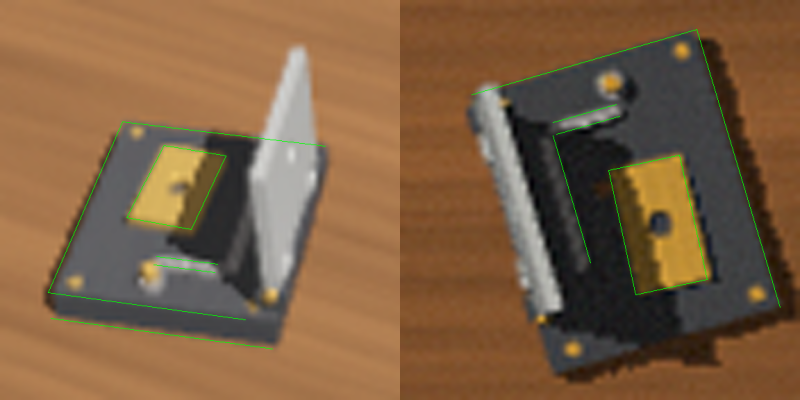

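```bash
cat > mv.py <<'E'
from fit import *
np.set_printoptions(precision=4,suppress=True)
PJ=[.5245,-.046,.278]
def to(pos,yaw=PJ[2],flip=None):
    o=ctrl.get_obs();R=Ro.from_euler("xyz",o["orientation"],degrees=True).as_matrix()
    best=None
    for f in(1,-1):
        y=f*np.array([np.cos(yaw),np.sin(yaw),0]);x=np.array([0,0,-1.]);T=np.c_[x,y,np.cross(x,y)]
        rv=Ro.from_matrix(R.T@T).as_rotvec(degrees=True)
        if best is None or np.linalg.norm(rv)<np.linalg.norm(best):best=rv
    print("shift",R.T@(np.array(pos)-o["tool_pos"]),"turn",best.round(2),"at",o["tool_pos"],"F",o["force"].round(1),"op",round(o["opening"],4),"t",round(o["clock"],2),"j6",o["joint_pos"][5].round(0))
def jig():
    o=ctrl.get_obs();d=o["tool_pos"][:2]-PJ[:2];c,s=np.cos(PJ[2]),np.sin(PJ[2]);print("in jig mm",1000*np.array([c*d[0]+s*d[1],-s*d[0]+c*d[1],o["tool_pos"][2]]))
def jp(x,y,z):return J(PJ,[x,y,z])
E
python3 -c "
from mv import *
to(jp(-17,-51,100))
R=Ro.from_euler('xyz',ctrl.get_obs()['orientation'],degrees=True).as_matrix();print(R)"
```

```text
shift [0.1266 0.3794 0.4419] turn [-82.96   0.    -0.  ] at [ 0.2633 -0.6215  0.2266] F [-0.4  0.9  0.4] op 0.0876 t 3.8 j6 -17.0
[[-0.     -0.3902  0.9207]
 [ 0.      0.9207  0.3902]
 [-1.      0.     -0.    ]]
```

drive_tool(
  plan=[
    [[0.03, 0.379, 0.442], [-83, 0, 0], 0.28],
    [[0.03, 0.379, 0.442], [-83, 0, 0], 0.28],
    [[0.03, 0.379, 0.442], [-83, 0, 0], 0.28],
    [[0.03, 0.379, 0.442], [-83, 0, 0], 0.28],
    [[0.03, 0.379, 0.442], [-83, 0, 0], 0.28],
    [[0.03, 0.379, 0.442], [-83, 0, 0], 0.28],
    [[0.03, 0.379, 0.442], [-83, 0, 0], 0.28],
    [[0.03, 0.379, 0.442], [-83, 0, 0], 0.28],
    [[0.03, 0.379, 0.442], [-83, 0, 0], 0.28],
    [[0.03, 0.379, 0.442], [-83, 0, 0], 0.28],
    [[0.03, 0.379, 0.442], [-83, 0, 0], 0.28],
    [[0.03, 0.379, 0.442], [-83, 0, 0], 0.28],
    [[0.03, 0.379, 0.442], [-83, 0, 0], 0.28],
    [[0.03, 0.379, 0.442], [-83, 0, 0], 0.28],
    [[0.03, 0.379, 0.442], [-83, 0, 0], 0.28],
    [[0.03, 0.379, 0.442], [-83, 0, 0], 0.28],
    [[0.127, 0.379, 0.442], [-83, 0, 0], 0.28],
    [[0.127, 0.379, 0.442], [-83, 0, 0], 0.28],
    [[0.127, 0.379, 0.442], [-83, 0, 0], 0.28],
    [[0.127, 0.379, 0.442], [-83, 0, 0], 0.28],
  ],
)

```text
clock: 5.47
tool_pos: [0.519, -0.1013, 0.0959]
orientation: [78.4, 89.6, -175.8]
force: [-0.0, -0.5, 0.9]
opening: 0.025
```

```bash
python3 -c "
from edge import *
from mv import *
to(jp(-17,-51,100));jig()
P0=ctrl.get_obs()['tool_pos']
out=[]
for c in('scene','top'):
    im=ctrl.snapshot(c);q=[P0+[0,0,z] for z in(0,.04)]
    out.append(draw(im,c,P0,[(q[0],q[1]),(P0-[.01,0,0],P0+[.01,0,0])]))
cv2.imwrite('pics/g1.png',cv2.resize(np.hstack(out),(800,400)))
"
```

```text
shift [-0.0041 -0.0034  0.0007] turn [-0.07  0.08 -0.41] at [ 0.519  -0.1013  0.0959] F [-0.  -0.5  0.9] op 0.025 t 5.47 j6 6.0
in jig mm [-20.44   -51.6825  95.8759]
```

View pics/g1.png

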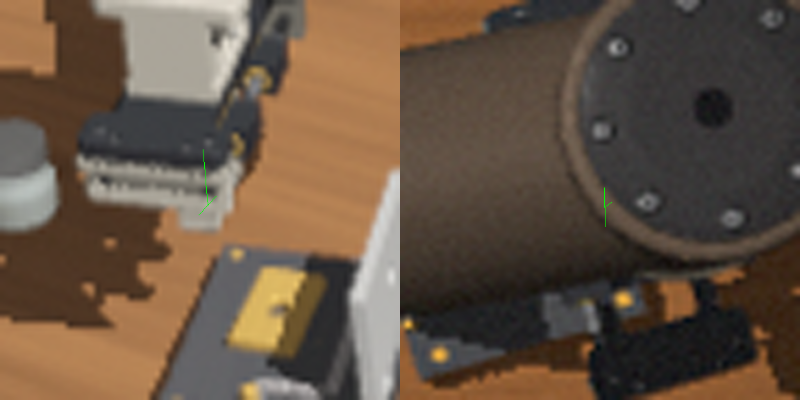

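drive_tool(
  plan=[
    [[0.03, -0.003, 0.0], [0, 0, -0.4], 0.28],
    [[0.055, -0.003, 0.0], [0, 0, -0.4], 0.28],
    [[0.07, -0.003, 0.0], [0, 0, -0.4], 0.28],
    [[0.073, -0.003, 0.0], [0, 0, -0.4], 0.28],
    [[0.073, -0.003, 0.0], [0, 0, -0.4], 0.28],
  ],
)

```text
clock: 5.98
tool_pos: [0.526, -0.1007, 0.0279]
orientation: [-97.1, 89.6, 8.9]
force: [-0.0, -0.9, -0.9]
opening: 0.0246
```

```bash
python3 -c "
from mv import *
to(jp(-17,-22,22.3));jig()"
```

```text
shift [0.0056 0.0034 0.031 ] turn [-0.02 -0.05  0.41] at [ 0.526  -0.1007  0.0279] F [-0.  -0.9 -0.9] op 0.0246 t 5.98 j6 6.0
in jig mm [-13.6032 -52.9754  27.9215]
```

drive_tool(
  plan=[
    [[0.0045, 0.003, 0.0], [0, 0, 0.4], 0.28],
    [[0.0055, 0.003, 0.0], [0, 0, 0.4], 0.28],
    [[0.0055, 0.003, 0.0], [0, 0, 0.4], 0.28],
  ],
)

```text
clock: 6.23
tool_pos: [0.5239, -0.1015, 0.0235]
orientation: [-120.6, 89.9, -14.7]
force: [-0.1, -0.6, 0.1]
opening: 0.0246
```

```bash
python3 -c "
from mv import *
to(jp(-17,-22,22.3));jig()"
```

```text
shift [0.0012 0.0012 0.0312] turn [-0.01 -0.07  0.12] at [ 0.5239 -0.1015  0.0235] F [-0.1 -0.6  0.1] op 0.0246 t 6.23 j6 6.0
in jig mm [-15.8372 -53.185   23.5046]
```

drive_tool(
  plan=[
    [[0.001, 0.001, 0.006], [0, 0, 0], 0.28],
    [[0.001, 0.001, 0.012], [0, 0, 0], 0.28],
    [[0.001, 0.001, 0.017], [0, 0, 0], 0.28],
    [[0.001, 0.001, 0.021], [0, 0, 0], 0.28],
    [[0.001, 0.001, 0.025], [0, 0, 0], 0.28],
    [[0.001, 0.001, 0.028], [0, 0, 0], 0.28],
    [[0.001, 0.001, 0.03], [0, 0, 0], 0.28],
    [[0.001, 0.001, 0.03], [0, 0, 0], 0.28],
    [[0.001, 0.001, 0.03], [0, 0, 0], 0.28],
  ],
)

```text
clock: 6.98
tool_pos: [0.5149, -0.0727, 0.0225]
orientation: [-114.1, 89.8, -8.2]
force: [2.0, -1.7, 2.0]
opening: 0.0244
```

```bash
python3 -c "
from mv import *
to(jp(-17,-22,22.3));jig()"
```

```text
shift [0.0002 0.0004 0.001 ] turn [-0.   -0.06  0.14] at [ 0.5149 -0.0727  0.0225] F [ 2.  -1.7  2. ] op 0.0244 t 6.98 j6 2.0
in jig mm [-16.5548 -23.0214  22.522 ]
```

drive_tool(
  plan=[
    [[0, 0, 0.001], [0, 0, 0], 0.28],
    [[0, 0, 0.002], [0, 0, 0], 0.28],
    [[0, 0, 0.003], [0, 0, 0], 0.28],
    [[0, 0, 0.003], [0, 0, 0], 0.28],
  ],
)

```text
clock: 7.32
tool_pos: [0.5144, -0.0712, 0.0226]
orientation: [-144.0, 89.8, -38.0]
force: [4.5, -14.2, 0.4]
opening: 0.0246
```

```bash
python3 -c "
from mv import *
to(jp(-17,-22,22.3));jig()"
```

```text
shift [ 0.0003  0.0004 -0.0005] turn [ 0.01 -0.16  0.12] at [ 0.5144 -0.0712  0.0226] F [  4.5 -14.2   0.4] op 0.0246 t 7.32 j6 2.0
in jig mm [-16.6454 -21.4958  22.5671]
```

drive_tool(
  plan=[
    [[0, 0, -0.004], [0, 0, 0], 0],
    [[-0.02, 0, -0.004], [0, 0, 0], 0],
    [[-0.03, 0.03, 0.01], [0, 0, 0], 0],
    [[-0.03, 0.0655, 0.0235], [0, 0, 0], 0],
    [[-0.015, 0.0655, 0.0235], [0, 0, 0], 0],
    [[-0.005, 0.0655, 0.0235], [0, 0, 0], 0],
    [[0, 0.0655, 0.0235], [0, 0, 0], 0],
    [[0, 0.0655, 0.0235], [0, 0, 0], 0],
    [[0, 0.0655, 0.0235], [0, 0, 0], 0],
  ],
)

```text
clock: 8.07
tool_pos: [0.4448, -0.0667, 0.022]
orientation: [-165.7, 89.8, -59.8]
force: [0.4, 1.0, 1.5]
opening: 0.0004
```

```bash
python3 -c "
from mv import *
from edge import *
to(jp(-46,2,22.5));jig()
out=[]
P0=ctrl.get_obs()['tool_pos'];pb=np.r_[jp(-17.6,8,0)[:2],PJ[2]]
for c in('scene','top'):
    im=ctrl.snapshot(c)
    out.append(draw(im,c,jp(-30,10,30),blankseg(pb,c)))
cv2.imwrite('pics/g2.png',cv2.resize(np.hstack(out),(800,400)))
"
```

```text
shift [-0.0004 -0.0363  0.    ] turn [ 0.   -0.16  0.04] at [ 0.4448 -0.0667  0.022 ] F [0.4 1.  1.5] op 0.0004 t 8.07 j6 -1.0
in jig mm [-82.2886   1.9833  22.0459]
```

View pics/g2.png

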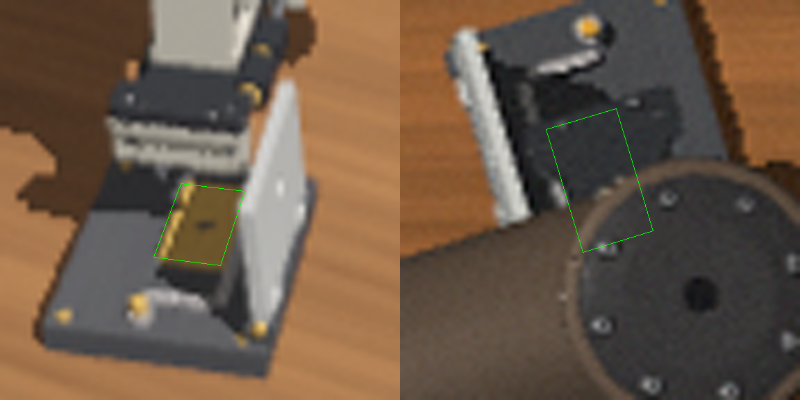

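The plate now lies against the side stop, aligned with the predicted outline (scene crop centre ≈(200,225)). Next I push it along the jig's x.

drive_tool(
  plan=[
    [[-0.0005, -0.006, 0], [0, 0, 0], 0],
    [[-0.0005, -0.012, 0], [0, 0, 0], 0],
    [[-0.0005, -0.017, 0], [0, 0, 0], 0],
    [[-0.0005, -0.021, 0], [0, 0, 0], 0],
    [[-0.0005, -0.025, 0], [0, 0, 0], 0],
    [[-0.0005, -0.029, 0], [0, 0, 0], 0],
    [[-0.0005, -0.032, 0], [0, 0, 0], 0],
    [[-0.0005, -0.034, 0], [0, 0, 0], 0],
    [[-0.0005, -0.034, 0], [0, 0, 0], 0],
    [[-0.0005, -0.034, 0], [0, 0, 0], 0],
  ],
)

```text
clock: 9.0
tool_pos: [0.478, -0.0574, 0.023]
orientation: [-149.7, 89.8, -43.8]
force: [-2.6, -1.8, 3.0]
opening: 0.0002
```

```bash
python3 -c "
from mv import *
to(jp(-46,2,22.5));jig()"
```

```text
shift [ 0.0005 -0.0018  0.0002] turn [ 0.   -0.16  0.1 ] at [ 0.478  -0.0574  0.023 ] F [-2.6 -1.8  3. ] op 0.0002 t 9.0 j6 -1.0
in jig mm [-47.8092   1.8375  23.006 ]
```

drive_tool(
  plan=[
    [[0.0005, -0.001, 0], [0, 0, 0], 0],
    [[0.0005, -0.002, 0], [0, 0, 0], 0],
    [[0.0005, -0.003, 0], [0, 0, 0], 0],
    [[0.0005, -0.0035, 0], [0, 0, 0], 0],
    [[0.0005, -0.0035, 0], [0, 0, 0], 0],
  ],
)

```text
clock: 9.42
tool_pos: [0.4783, -0.0574, 0.0224]
orientation: [125.3, 89.7, -128.8]
force: [-13.1, -2.8, 16.5]
opening: 0.0001
```

```bash
python3 -c "
from mv import *
to(jp(-46,2,22.5));jig()"
```

```text
shift [-0.0001 -0.0016  0.0002] turn [-0.04 -0.15 -0.22] at [ 0.4783 -0.0574  0.0224] F [-13.1  -2.8  16.5] op 0.0001 t 9.42 j6 -1.0
in jig mm [-47.5951   1.7572  22.416 ]
```

drive_tool(
  plan=[
    [[0, 0.006, 0], [0, 0, 0], 0],
    [[-0.02, 0.02, -0.01], [0, 0, 0], 0],
    [[-0.06, 0.06, -0.03], [0, 0, 0], 0],
    [[-0.1, 0.1, -0.07], [0, 0, 0], 0],
    [[-0.12, 0.1, -0.1], [0, 0, 0], 0],
    [[-0.12, 0.1, -0.1], [0, 0, 0], 0],
  ],
)

```text
clock: 9.92
tool_pos: [0.4097, -0.1816, 0.1453]
orientation: [171.6, 89.8, -82.4]
force: [1.2, 0.6, 0.0]
opening: 0.0
```

```bash
python3 -c "
from mv import *
from edge import *
jig()
out=[]
pb=np.r_[jp(10,8,0)[:2],PJ[2]]
ims={c:ctrl.snapshot(c) for c in('scene','top')}
for c in ims:
    f=fitp({c:ims[c]},blankseg,pb,[.002,.002,.02]);d=f[:2]-pb[:2];k,s=np.cos(PJ[2]),np.sin(PJ[2]);print(c,'rel snug mm',1000*np.array([k*d[0]+s*d[1],-s*d[0]+k*d[1]]),f[2]-pb[2])
    print(c,ctrl.landmark_of(c,'blank')[:1],proj(c,jp(10,8,20)))
    out.append(draw(ims[c],c,jp(10,10,30),blankseg(pb,c)+rect(PJ,48.5,8,3.5,20,26)+rect(PJ,7.5,31.5,37.5,3.5,26)))
cv2.imwrite('pics/g3.png',cv2.resize(np.hstack(out),(800,400)))
"
```

```text
in jig mm [-147.5658  -98.8536  145.308 ]
scene rel snug mm [-4.955   1.6615] 0.017324847159318812
scene [{'pixel': [248.0, 194.0], 'confidence': 0.66}] [245.7149 195.5099]
top rel snug mm [-0.8428  1.6181] -0.009677635094535564
top [{'pixel': [271.9, 197.7], 'confidence': 0.81}] [270.7788 193.4304]
```

View pics/g3.png

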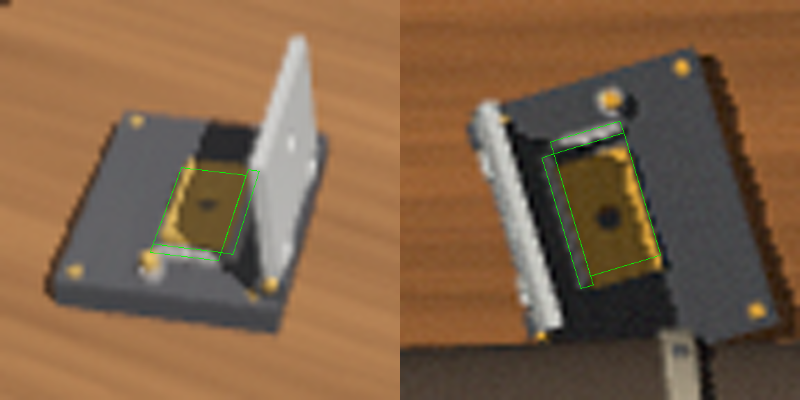

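The plate (top view, crop centre ≈(608,217)) is still 5 mm short of the end stop. The finger rode on the plate's edge, as the upward force shows. I'll push again with the tip lower.

drive_tool(
  plan=[
    [[0.03, -0.03, 0.04], [0, 0, 0], 0],
    [[0.06, -0.06, 0.08], [0, 0, 0], 0],
    [[0.085, -0.083, 0.101], [0, 0, 0], 0],
    [[0.105, -0.083, 0.101], [0, 0, 0], 0],
    [[0.118, -0.083, 0.101], [0, 0, 0], 0],
    [[0.123, -0.083, 0.101], [0, 0, 0], 0],
    [[0.1238, -0.083, 0.101], [0, 0, 0], 0],
    [[0.1238, -0.083, 0.101], [0, 0, 0], 0],
    [[0.1238, -0.083, 0.101], [0, 0, 0], 0],
  ],
)

```text
clock: 10.87
tool_pos: [0.4632, -0.0586, 0.0202]
orientation: [-150.8, 89.9, -44.9]
force: [-9.5, 18.1, 25.3]
opening: 0.0006
```

```bash
python3 -c "
from mv import *
to(jp(-42.6,2,20.6));jig()"
```

```text
shift [-0.0004 -0.0198 -0.0027] turn [-0.06 -0.08  0.04] at [ 0.4632 -0.0586  0.0202] F [-9.5 18.1 25.3] op 0.0006 t 10.87 j6 -1.0
in jig mm [-62.4198   4.7007  20.164 ]
```

drive_tool(
  plan=[
    [[-0.001, 0, -0.002], [0, 0, 0], 0],
    [[-0.001, 0, -0.002], [0, 0, 0], 0],
    [[-0.001, 0, -0.002], [0, 0, 0], 0],
  ],
)

```text
clock: 11.12
tool_pos: [0.4634, -0.06, 0.0206]
orientation: [179.7, 89.9, -74.4]
force: [-0.2, -0.3, 0.3]
opening: 0.0004
```

```bash
python3 -c "
from mv import *
to(jp(-42.6,2,20.6));jig()"
```

```text
shift [ 0.     -0.02   -0.0013] turn [-0.   -0.08 -0.  ] at [ 0.4634 -0.06    0.0206] F [-0.2 -0.3  0.3] op 0.0004 t 11.12 j6 -1.0
in jig mm [-62.5869   3.3198  20.6035]
```

Free at z 20.6 mm. Push +x.

drive_tool(
  plan=[
    [[0, -0.005, 0], [0, 0, 0], 0],
    [[0, -0.009, 0], [0, 0, 0], 0],
    [[0, -0.012, 0], [0, 0, 0], 0],
    [[0, -0.0145, 0], [0, 0, 0], 0],
    [[0, -0.0165, 0], [0, 0, 0], 0],
    [[0, -0.0175, 0], [0, 0, 0], 0],
    [[0, -0.0175, 0], [0, 0, 0], 0],
  ],
)

```text
clock: 11.7
tool_pos: [0.4649, -0.0596, 0.02]
orientation: [90.6, 88.4, -163.6]
force: [-47.3, 1.1, 68.4]
opening: 0.0002
```

```bash
python3 -c "
from mv import *
to(jp(-42.6,2,20.6));jig()"
```

```text
shift [-0.0011 -0.0184 -0.0013] turn [-0.18 -0.02 -1.59] at [ 0.4649 -0.0596  0.02  ] F [-47.3   1.1  68.4] op 0.0002 t 11.7 j6 -1.0
in jig mm [-61.0359   3.3125  19.9747]
```

drive_tool(
  plan=[
    [[-0.002, 0.003, 0], [0, 0, -1.6], 0],
    [[-0.002, 0.003, 0], [0, 0, -1.6], 0],
    [[-0.0015, 0, 0], [0, 0, -1.6], 0],
    [[-0.0015, 0, 0], [0, 0, -1.6], 0],
  ],
)

```text
clock: 12.03
tool_pos: [0.4661, -0.0594, 0.0213]
orientation: [-127.8, 89.9, -22.1]
force: [0.4, -0.8, -0.0]
opening: 0.0003
```

```bash
python3 -c "
from mv import *
to(jp(-45,2,21.3));jig()"
```

```text
shift [ 0.     -0.0148 -0.0011] turn [-0.16 -0.04  0.05] at [ 0.4661 -0.0594  0.0213] F [ 0.4 -0.8 -0. ] op 0.0003 t 12.03 j6 -1.0
in jig mm [-59.8092   3.181   21.3029]
```

drive_tool(
  plan=[
    [[0, -0.003, 0], [0, 0, 0], 0],
    [[0, -0.006, 0], [0, 0, 0], 0],
    [[0, -0.008, 0], [0, 0, 0], 0],
    [[0, -0.01, 0], [0, 0, 0], 0],
    [[0, -0.01, 0], [0, 0, 0], 0],
  ],
)

```text
clock: 12.45
tool_pos: [0.4764, -0.0564, 0.0211]
orientation: [-133.4, 89.9, -27.6]
force: [-0.3, 0.6, -0.9]
opening: 0.0008
```

```bash
python3 -c "
from mv import *
to(jp(-45,2,21.3));jig()"
```

```text
shift [-0.0002 -0.0042 -0.0012] turn [-0.15 -0.04  0.04] at [ 0.4764 -0.0564  0.0211] F [-0.3  0.6 -0.9] op 0.0008 t 12.45 j6 -1.0
in jig mm [-49.1596   3.1761  21.1112]
```

drive_tool(
  plan=[
    [[-0.0002, -0.0015, 0], [0, 0, 0], 0],
    [[-0.0002, -0.003, 0], [0, 0, 0], 0],
    [[-0.0002, -0.004, 0], [0, 0, 0], 0],
    [[-0.0002, -0.0045, 0], [0, 0, 0], 0],
  ],
)

```text
clock: 12.78
tool_pos: [0.4806, -0.0553, 0.0213]
orientation: [-149.8, 90.0, -44.1]
force: [-0.8, -0.3, -0.9]
opening: 0.0003
```

```bash
python3 -c "
from mv import *
to(jp(-45,2,21.3));jig()"
```

```text
shift [-0.      0.0002 -0.0011] turn [-0.16 -0.04  0.02] at [ 0.4806 -0.0553  0.0213] F [-0.8 -0.3 -0.9] op 0.0003 t 12.78 j6 -1.0
in jig mm [-44.7705   3.142   21.2542]
```

drive_tool(
  plan=[
    [[0, -0.001, 0], [0, 0, 0], 0],
    [[0, -0.002, 0], [0, 0, 0], 0],
    [[0, -0.003, 0], [0, 0, 0], 0],
    [[0, -0.0035, 0], [0, 0, 0], 0],
  ],
)

```text
clock: 13.12
tool_pos: [0.4842, -0.0542, 0.0213]
orientation: [-138.6, 89.9, -32.8]
force: [-1.1, -0.2, -1.2]
opening: 0.0006
```

```bash
python3 -c "
from mv import *
to(jp(-41,2,21.3));jig()"
```

```text
shift [ 0.     -0.0001 -0.0011] turn [-0.15 -0.04  0.04] at [ 0.4842 -0.0542  0.0213] F [-1.1 -0.2 -1.2] op 0.0006 t 13.12 j6 -1.0
in jig mm [-41.049    3.1377  21.3004]
```

drive_tool(
  plan=[
    [[0, -0.001, 0], [0, 0, 0], 0],
    [[0, -0.002, 0], [0, 0, 0], 0],
    [[0, -0.003, 0], [0, 0, 0], 0],
    [[0, -0.0035, 0], [0, 0, 0], 0],
  ],
)

```text
clock: 13.45
tool_pos: [0.4848, -0.0541, 0.021]
orientation: [96.0, 89.7, -158.2]
force: [-9.7, -0.8, 10.5]
opening: 0.0007
```

```bash
python3 -c "
from mv import *
from edge import *
to(jp(-41,2,21.3));jig()
ims={c:ctrl.snapshot(c) for c in('scene','top')};pb=np.r_[jp(10,8,0)[:2],PJ[2]]
out=[draw(ims[c],c,jp(10,10,30),blankseg(pb,c)+rect(PJ,48.5,8,3.5,20,26)) for c in ims]
cv2.imwrite('pics/g4.png',cv2.resize(np.hstack(out),(800,400)))
"
```

```text
shift [-0.0003  0.0006 -0.0011] turn [-0.19 -0.03 -0.26] at [ 0.4848 -0.0541  0.021 ] F [-9.7 -0.8 10.5] op 0.0007 t 13.45 j6 -1.0
in jig mm [-40.4306   3.1186  21.0052]
```

drive_tool(
  plan=[
    [[0, 0.004, 0], [0, 0, 0], 0],
    [[-0.02, 0.02, -0.01], [0, 0, 0], 0],
    [[-0.06, 0.06, -0.03], [0, 0, 0], 0],
    [[-0.1, 0.1, -0.07], [0, 0, 0], 0],
    [[-0.12, 0.11, -0.1], [0, 0, 0], 0],
    [[-0.12, 0.11, -0.1], [0, 0, 0], 0],
  ],
)

```text
clock: 14.05
tool_pos: [0.406, -0.1809, 0.1435]
orientation: [120.6, 89.9, -133.6]
force: [1.1, 0.4, -1.0]
opening: 0.0009
```

```bash
python3 -c "
from mv import *
from edge import *
jig()
pb=np.r_[jp(10,8,0)[:2],PJ[2]]
ims={c:ctrl.snapshot(c) for c in('scene','top')}
for c in ims:
    f=fitp({c:ims[c]},blankseg,pb,[.002,.002,.02]);d=f[:2]-pb[:2];k,s=np.cos(PJ[2]),np.sin(PJ[2]);print(c,'rel snug mm',1000*np.array([k*d[0]+s*d[1],-s*d[0]+k*d[1]]),f[2]-pb[2])
out=[draw(ims[c],c,jp(10,10,30),rect(PJ,48.5,8,3.5,20,26),26,8) for c in ims]
cv2.imwrite('pics/g4.png',cv2.resize(np.hstack(out),(800,400)))
"
```

```text
in jig mm [-150.9379  -97.2371  143.5147]
scene rel snug mm [-1.041   1.8897] 0.02646817715228622
top rel snug mm [0.7056 1.3391] -0.016531439671972792
```

View pics/g4.png

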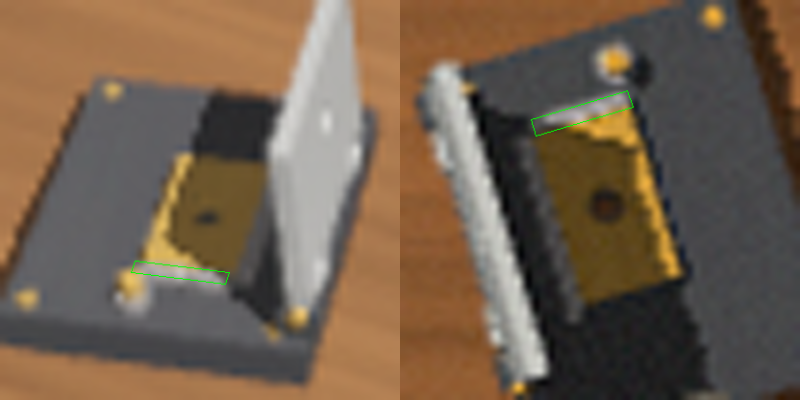

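Plate now touches both stops (no gap left in the top crop, around (600,130) and (555,220)). Next the gripper goes behind the lid.

drive_tool(
  plan=[
    [[-0.015, -0.03, 0.035], [0, 0, 0], 0],
    [[-0.015, -0.163, 0.189], [0, 0, 0], 0],
    [[-0.015, -0.163, 0.189], [0, 0, 0], 0],
    [[-0.015, -0.163, 0.189], [0, 0, 0], 0],
    [[-0.015, -0.163, 0.189], [0, 0, 0], 0],
    [[-0.015, -0.163, 0.189], [0, 0, 0], 0],
    [[-0.015, -0.163, 0.189], [0, 0, 0], 0],
    [[-0.015, -0.163, 0.189], [0, 0, 0], 0],
    [[-0.015, -0.163, 0.189], [0, 0, 0], 0],
    [[0.02, -0.163, 0.189], [0, 0, 0], 0],
    [[0.05, -0.163, 0.189], [0, 0, 0], 0],
    [[0.065, -0.163, 0.189], [0, 0, 0], 0],
    [[0.07, -0.163, 0.189], [0, 0, 0], 0],
    [[0.07, -0.163, 0.189], [0, 0, 0], 0],
  ],
)

```text
clock: 15.32
tool_pos: [0.5132, 0.0415, 0.0743]
orientation: [-176.5, 89.8, -71.0]
force: [0.2, 0.3, 0.5]
opening: 0.0007
```

```bash
python3 -c "
from mv import *
to(jp(12,20,75));jig()"
```

```text
shift [-0.0005  0.0007 -0.0673] turn [-0.41 -0.23  0.01] at [0.5132 0.0415 0.0743] F [0.2 0.3 0.5] op 0.0007 t 15.32 j6 -11.0
in jig mm [13.1813 87.261  74.2832]
```

drive_tool(
  plan=[
    [[0, 0, -0.008], [0, 0, 0], 0],
    [[0, 0, -0.014], [0, 0, 0], 0],
    [[0, 0, -0.02], [0, 0, 0], 0],
    [[0, 0, -0.026], [0, 0, 0], 0],
    [[0, 0, -0.032], [0, 0, 0], 0],
    [[0, 0, -0.038], [0, 0, 0], 0],
    [[0, 0, -0.044], [0, 0, 0], 0],
    [[0, 0, -0.05], [0, 0, 0], 0],
    [[0, 0, -0.056], [0, 0, 0], 0],
    [[0, 0, -0.061], [0, 0, 0], 0],
    [[0, 0, -0.066], [0, 0, 0], 0],
    [[0, 0, -0.07], [0, 0, 0], 0],
    [[0, 0, -0.073], [0, 0, 0], 0],
    [[0, 0, -0.073], [0, 0, 0], 0],
    [[0, 0, -0.073], [0, 0, 0], 0],
  ],
)

```text
clock: 16.57
tool_pos: [0.5328, -0.0289, 0.0745]
orientation: [-177.2, 89.8, -71.7]
force: [0.3, 0.1, -0.2]
opening: 0.0002
```

```bash
python3 -c "
from mv import *
jig();print(ctrl.get_obs()['force'])
for c in ('scene','top'):
    ctrl.snapshot(c)
    for n,q in(('lid_edge',lidpt(.06,82,12)),('lid_hole',lidpt(.06,52,10))):print(c,n,ctrl.landmark_of(c,n)[:1],proj(c,J(PJ,q)))
"
```

```text
in jig mm [12.6285 14.157  74.5477]
[ 0.296   0.1177 -0.1701]
scene lid_edge [{'pixel': [238.9, 182.1], 'confidence': 0.92}] [236.4209 189.7483]
scene lid_hole [{'pixel': [244.0, 187.8], 'confidence': 0.85}] [245.5715 190.8534]
top lid_edge [{'pixel': [426.8, 206.8], 'confidence': 0.46}] [280.1827 189.4895]
top lid_hole [{'pixel': [273.6, 189.4], 'confidence': 0.48}] [270.8234 193.0149]
```

```bash
python3 -c "
from mv import *
to([.5595,.2592,.13])"
```

```text
shift [-0.0564 -0.1029  0.2699] turn [-0.39 -0.23  0.01] at [ 0.5327 -0.0286  0.0746] F [ 0.3 -0.6 -0.3] op -0.0 t 16.87 j6 -3.0
```

drive_tool(
  plan=[
    [[-0.04, 0, 0], [0, 0, 0], 0.5],
    [[-0.056, -0.103, 0.27], [0, 0, 0], 0.5],
    [[-0.056, -0.103, 0.27], [0, 0, 0], 0.5],
    [[-0.056, -0.103, 0.27], [0, 0, 0], 0.5],
    [[-0.056, -0.103, 0.27], [0, 0, 0], 0.5],
    [[-0.056, -0.103, 0.27], [0, 0, 0], 0.5],
    [[-0.056, -0.103, 0.27], [0, 0, 0], 0.5],
    [[-0.056, -0.103, 0.27], [0, 0, 0], 0.5],
    [[-0.056, -0.103, 0.27], [0, 0, 0], 0.5],
    [[-0.056, -0.103, 0.27], [0, 0, 0], 0.5],
    [[-0.056, -0.103, 0.27], [0, 0, 0], 0.5],
    [[-0.056, -0.103, 0.27], [0, 0, 0], 0.5],
  ],
)

```text
clock: 17.87
tool_pos: [0.5592, 0.2584, 0.1294]
orientation: [174.1, 89.8, -80.4]
force: [0.4, -0.2, 0.3]
opening: 0.0439
```

```bash
python3 -c "
from mv import *
from edge import *
to([.5595,.2592,.0525])
ims={c:ctrl.snapshot(c) for c in('scene','top')}
pickle.dump(ims,open('lid.pkl','wb'))
for c in ims:
    for n in('lid_edge','lid_hole'):
        r=ctrl.landmark_of(c,n)[:1];print(c,n,r[0] if r else 0)
f=lambda a,c:loop([J(PJ,lidpt(a,r,x,4)) for r,x in((2,-48),(82,-48),(82,72),(2,72))])
o=[draw(ims['scene'],'scene',jp(10,10,30),f(.06,'scene')),draw(ims['top'],'top',jp(10,10,30),f(.06,'top')),]
o2=draw(ims['scene'],'scene',[.5595,.2592,.09],[],36,8)
cv2.imwrite('pics/g5.png',cv2.resize(np.hstack(o+[o2]),(799,266),interpolation=cv2.INTER_AREA))
"
```

```text
shift [ 0.0769 -0.0005  0.001 ] turn [-0.42 -0.24 -0.03] at [0.5592 0.2584 0.1294] F [ 0.4 -0.2  0.3] op 0.0439 t 17.87 j6 -28.0
scene lid_edge {'pixel': [237.9, 190.3], 'confidence': 0.97}
scene lid_hole {'pixel': [246.2, 191.0], 'confidence': 0.93}
top lid_edge {'pixel': [281.0, 188.8], 'confidence': 0.81}
top lid_hole {'pixel': [271.8, 191.3], 'confidence': 0.68}
```

View pics/g5.png

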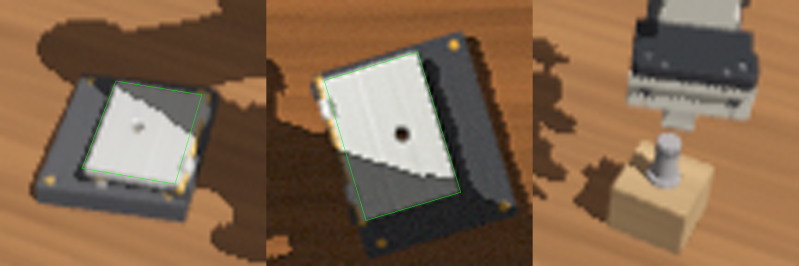

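The lid is down and its outline at 0.06 rad fits in both views. The gripper is above the pin, with the pin at crop (668,155). I'll descend and grip.

drive_tool(
  plan=[
    [[0.03, -0.0005, 0.001], [0, 0, 0], 0.5],
    [[0.055, -0.0005, 0.001], [0, 0, 0], 0.5],
    [[0.07, -0.0005, 0.001], [0, 0, 0], 0.5],
    [[0.0765, -0.0005, 0.001], [0, 0, 0], 0.5],
    [[0.0765, -0.0005, 0.001], [0, 0, 0], 0.5],
    [[0.0765, -0.0005, 0.001], [0, 0, 0], 0.5],
    [[0.0765, -0.0005, 0.001], [0, 0, 0], 0.1],
    [[0.0765, -0.0005, 0.001], [0, 0, 0], 0.1],
    [[0.0765, -0.0005, 0.001], [0, 0, 0], 0.1],
    [[0.0765, -0.0005, 0.001], [0, 0, 0], 0],
    [[0.0765, -0.0005, 0.001], [0, 0, 0], 0],
    [[0.0765, -0.0005, 0.001], [0, 0, 0], 0],
    [[0.0765, -0.0005, 0.001], [0, 0, 0], 0],
  ],
)

```text
clock: 19.25
tool_pos: [0.5601, 0.2595, 0.0538]
orientation: [-166.2, 89.8, -60.7]
force: [-1.9, -1.3, 6.1]
opening: 0.017
```

```bash
python3 -c "
from mv import *
from edge import *
to([.5595,.2592,.11])
ims=pickle.load(open('lid.pkl','rb'))
f=lambda p,c:loop([J(p,lidpt(.06,r,x,4)) for r,x in((2,-48),(82,-48),(82,72),(2,72))])[:3]
for s in(ims,{'scene':ims['scene']},{'top':ims['top']}):
    p=fitp(s,f,PJ,[.002,.002,.02]);print(p,J(p,[10,8,0]))
print(J(PJ,[10,8,0]))
for c in ims:
    u,v=proj(c,J(PJ,lidpt(.06,52,10)));iu,iv=int(round(u)),int(round(v));print(u,v);print(cv2.cvtColor(ims[c],6)[iv-4:iv+5,iu-4:iu+6])
"
```

```text
shift [-0.0562  0.0006 -0.0004] turn [-0.43 -0.22  0.05] at [0.5601 0.2595 0.0538] F [-1.9 -1.3  6.1] op 0.017 t 19.25 j6 -28.0
[ 0.5234 -0.0456  0.2541] [ 0.5311 -0.0353  0.    ]
[ 0.5234 -0.0457  0.2528] [ 0.531  -0.0354  0.    ]
[ 0.5242 -0.0468  0.2961] [ 0.5315 -0.0362  0.    ]
[ 0.5319 -0.0356  0.    ]
245.57147249024678 190.85339799597605
[[214 215 215 214 212 212 214 214 214 210]
 [215 215 215 213 213 212 213 215 214 213]
 [215 214 215 217 232 217 215 215 214 214]
 [214 215 214 209 203 182 183 215 214 214]
 [215 215 213 203 168 144 143 205 215 214]
 [215 215 213 208 182 165 202 211 215 214]
 [216 215 214 214 209 206 216 215 216 215]
 [216 215 214 215 216 215 216 216 216 216]
 [216 215 215 215 216 217 216 216 216 217]]
270.82335598904643 193.0148540090921
[[220 219 220 219 217 217 219 214 216 217]
 [221 220 212 211 210 219 219 218 214 215]
 [219 212 142 116 143 201 221 218 214 218]
 [219 198  40  20  41 136 224 219 215 216]
 [215 178  40  31  31 110 222 220 215 216]
 [220 205  99  63  73 144 219 220 214 218]
 [215 216 201 156 164 218 216 218 218 216]
 [216 218 222 224 220 216 212 214 216 216]
 [217 216 218 217 219 214 210 213 217 215]]
```

```bash
python3 -c "
from mv import *
from edge import *
ims=pickle.load(open('lid.pkl','rb'))
z=.0405
for c,w in(('scene',4),('top',5)):
    u,v=proj(c,J(PJ,lidpt(.06,52,10)));iu,iv=int(round(u)),int(round(v))
    g=np.clip(205-cv2.cvtColor(ims[c],6)[iv-w:iv+w+1,iu-w:iu+w+1].astype(float),0,None)
    Y,X=np.mgrid[iv-w:iv+w+1,iu-w:iu+w+1];q=[(g*X).sum()/g.sum(),(g*Y).sum()/g.sum()];print(c,q,(u,v),onz(c,q,z),onz(c,ctrl.landmark_of(c,'lid_hole')[0]['pixel'] if 0 else q,z-.003))
print(J(PJ,lidpt(.06,52,10)))
"
```

```text
scene [np.float64(247.07636363636362), np.float64(191.0690909090909)] (np.float64(245.57147249024678), np.float64(190.85339799597605)) [ 0.531  -0.0301  0.0405] [ 0.528  -0.0319  0.0375]
top [np.float64(270.2325581395349), np.float64(192.79929221435793)] (np.float64(270.82335598904643), np.float64(193.0148540090921)) [ 0.5325 -0.0335  0.0405] [ 0.5327 -0.0335  0.0375]
[ 0.5318 -0.0352  0.0401]
```

drive_tool(
  plan=[
    [[-0.02, 0, 0], [0, 0, 0], 0],
    [[-0.04, 0, 0], [0, 0, 0], 0],
    [[-0.06, 0, 0], [0, 0, 0], 0],
    [[-0.07, 0, 0], [0, 0, 0], 0],
    [[-0.07, 0, 0], [0, 0, 0], 0],
  ],
)

```text
clock: 19.67
tool_pos: [0.5611, 0.2607, 0.1262]
orientation: [-113.8, 89.7, -8.3]
force: [-0.0, 0.8, -1.2]
opening: 0.0173
```

```bash
python3 -c "
from mv import *
from edge import *
to(jp(10,9,110))
o=ctrl.get_obs();P0=o['tool_pos']
c='scene';im=ctrl.snapshot(c);r=ctrl.landmark_of(c,'pin');print(r[:1],proj(c,P0-[0,0,.0088]))
cv2.imwrite('pics/g6.png',draw(im,c,P0,[(P0+[0,0,.03],P0-[0,0,.043])],20,14))
"
```

```text
shift [ 0.0162  0.1075 -0.2766] turn [-0.42 -0.12  0.28] at [0.5611 0.2607 0.1262] F [-0.   0.8 -1.2] op 0.0173 t 19.67 j6 -28.0
[{'pixel': [335.5, 210.2], 'confidence': 0.5}] [334.1644 206.7804]
```

View pics/g6.png

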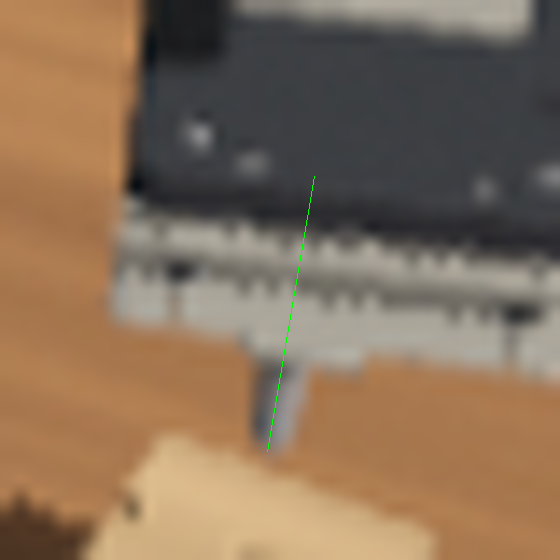

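drive_tool(
  plan=[
    [[-0.005, 0.108, -0.276], [0, 0, 0.2], 0],
    [[-0.005, 0.108, -0.276], [0, 0, 0.2], 0],
    [[-0.005, 0.108, -0.276], [0, 0, 0.2], 0],
    [[-0.005, 0.108, -0.276], [0, 0, 0.2], 0],
    [[-0.005, 0.108, -0.276], [0, 0, 0.2], 0],
    [[-0.005, 0.108, -0.276], [0, 0, 0.2], 0],
    [[-0.005, 0.108, -0.276], [0, 0, 0.2], 0],
    [[-0.005, 0.108, -0.276], [0, 0, 0.2], 0],
    [[0.01, 0.108, -0.276], [0, 0, 0.2], 0],
    [[0.02, 0.108, -0.276], [0, 0, 0.2], 0],
    [[0.02, 0.108, -0.276], [0, 0, 0.2], 0],
    [[0.02, 0.108, -0.276], [0, 0, 0.2], 0],
  ],
)

```text
clock: 20.77
tool_pos: [0.5282, -0.0351, 0.1026]
orientation: [118.3, 89.6, -136.2]
force: [0.2, -0.5, 0.0]
opening: 0.0172
```

```bash
python3 -c "
from mv import *
from edge import *
to([.532,-.0343,.0905]);jig()
o=ctrl.get_obs();P0=o['tool_pos']
ims={c:ctrl.snapshot(c) for c in('scene','top')}
H=np.array([.532,-.0343,.0405])
cv2.imwrite('pics/g7.png',draw(ims['scene'],'scene',H+[0,0,.02],[(P0,P0-[0,0,.043]),(H-[.003,0,0],H+[.003,0,0]),(H-[0,.003,0],H+[0,.003,0])],22,14))
"
```

```text
shift [ 0.0121 -0.0039 -0.0002] turn [-0.43 -0.19 -0.36] at [ 0.5282 -0.0351  0.1026] F [ 0.2 -0.5  0. ] op 0.0172 t 20.77 j6 -2.0
in jig mm [  6.5804   9.4756 102.6323]
```

View pics/g7.png

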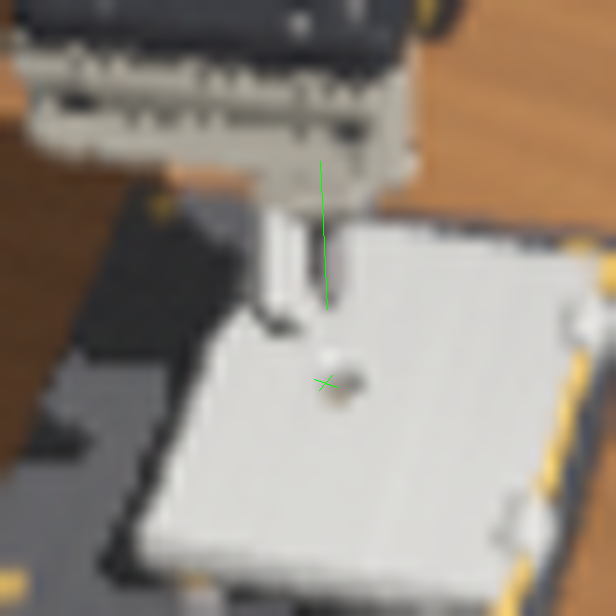

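drive_tool(
  plan=[
    [[0.006, -0.0044, 0.0009], [0, 0, -0.3], 0],
    [[0.012, -0.0044, 0.0009], [0, 0, -0.3], 0],
    [[0.012, -0.0044, 0.0009], [0, 0, -0.3], 0],
    [[0.012, -0.0044, 0.0009], [0, 0, -0.3], 0],
  ],
)

```text
clock: 21.2
tool_pos: [0.5329, -0.0325, 0.0914]
orientation: [-170.6, 89.8, -65.0]
force: [0.3, -1.1, -0.3]
opening: 0.0173
```

```bash
python3 -c "
from mv import *
to([.5322,-.0330,.078])"
```

```text
shift [ 0.0134  0.0009 -0.0002] turn [-0.37 -0.2   0.03] at [ 0.5329 -0.0325  0.0914] F [ 0.3 -1.1 -0.3] op 0.0173 t 21.2 j6 -2.0
```

drive_tool(
  plan=[
    [[0.004, 0.0008, 0], [0, -0.2, 0], 0],
    [[0.008, 0.0008, 0], [0, -0.2, 0], 0],
    [[0.012, 0.0008, 0], [0, -0.2, 0], 0],
    [[0.013, 0.0008, 0], [0, -0.2, 0], 0],
    [[0.013, 0.0008, 0], [0, -0.2, 0], 0],
  ],
)

```text
clock: 21.62
tool_pos: [0.5319, -0.0329, 0.0779]
orientation: [91.8, 90.0, -162.6]
force: [-0.3, -0.2, -0.6]
opening: 0.0173
```

```bash
python3 -c "
from mv import *
to([.5322,-.0330,.066])"
```

```text
shift [ 0.0119 -0.0003 -0.0002] turn [-0.37 -0.   -0.02] at [ 0.5319 -0.0329  0.0779] F [-0.3 -0.2 -0.6] op 0.0173 t 21.62 j6 -2.0
```

No contact, so the tip is in the lid hole. Going down towards the base.

drive_tool(
  plan=[
    [[0.004, 0, 0], [0, 0, 0], 0],
    [[0.008, 0, 0], [0, 0, 0], 0],
    [[0.012, 0, 0], [0, 0, 0], 0],
    [[0.015, 0, 0], [0, 0, 0], 0],
    [[0.018, 0, 0], [0, 0, 0], 0],
    [[0.018, 0, 0], [0, 0, 0], 0],
  ],
)

```text
clock: 22.12
tool_pos: [0.5314, -0.033, 0.0591]
orientation: [87.0, 89.9, -167.5]
force: [-0.1, 0.0, -0.6]
opening: 0.0175
```

```bash
python3 -c "
from mv import *
to([.5322,-.0330,.046])"
```

```text
shift [ 0.0131 -0.0008 -0.0002] turn [-0.38  0.   -0.09] at [ 0.5314 -0.033   0.0591] F [-0.1  0.  -0.6] op 0.0175 t 22.12 j6 -2.0
```

drive_tool(
  plan=[
    [[0.003, 0, 0], [0, 0, 0], 0],
    [[0.006, 0, 0], [0, 0, 0], 0],
    [[0.008, 0, 0], [0, 0, 0], 0],
    [[0.009, 0, 0], [0, 0, 0], 0],
    [[0.009, 0, 0], [0, 0, 0], 0],
  ],
)

```text
clock: 22.53
tool_pos: [0.5312, -0.033, 0.0499]
orientation: [89.4, 89.9, -165.1]
force: [-1.7, 0.2, 0.8]
opening: 0.0177
```

```bash
python3 -c "
from mv import *
to([.5322,-.0330,.046])"
```

```text
shift [ 0.0039 -0.0009 -0.0002] turn [-0.38  0.   -0.11] at [ 0.5312 -0.033   0.0499] F [-1.7  0.2  0.8] op 0.0177 t 22.53 j6 -2.0
```

drive_tool(
  plan=[
    [[0.001, 0, 0], [0, 0, 0], 0],
    [[0.002, 0, 0], [0, 0, 0], 0],
    [[0.003, 0, 0], [0, 0, 0], 0],
    [[0.004, 0, 0], [0, 0, 0], 0],
    [[0.0045, 0, 0], [0, 0, 0], 0],
    [[0.0045, 0, 0], [0, 0, 0], 0],
  ],
)

```text
clock: 23.03
tool_pos: [0.5314, -0.0333, 0.0458]
orientation: [102.1, 89.9, -152.4]
force: [-0.8, -1.5, 4.4]
opening: 0.0177
```

```bash
python3 -c "
from mv import *
to([.5322,-.0330,.046])"
```

```text
shift [-0.0002 -0.0008  0.0001] turn [-0.37 -0.02 -0.1 ] at [ 0.5314 -0.0333  0.0458] F [-0.8 -1.5  4.4] op 0.0177 t 23.03 j6 -2.0
```

drive_tool(
  plan=[
    [[0.0005, 0, 0], [0, 0, 0], 0],
    [[0.001, 0, 0], [0, 0, 0], 0],
    [[0.0015, 0, 0], [0, 0, 0], 0],
    [[0.002, 0, 0], [0, 0, 0], 0],
    [[0.002, 0, 0], [0, 0, 0], 0],
  ],
)

```text
clock: 23.45
tool_pos: [0.5315, -0.0334, 0.0455]
orientation: [126.4, 89.9, -128.0]
force: [-6.7, 0.1, 20.6]
opening: 0.0173
```

```bash
python3 -c "
from mv import *
to([.5322,-.0330,.046])"
```

```text
shift [-0.0005 -0.0008  0.0002] turn [-0.33 -0.05 -0.07] at [ 0.5315 -0.0334  0.0455] F [-6.7  0.1 20.6] op 0.0173 t 23.45 j6 -2.0
```

drive_tool(
  plan=[
    [[0.0016, 0.0005, 0], [0, 0, 0], 0],
    [[0.0016, 0.0005, 0], [0, 0, 0], 0],
    [[0.0016, 0.0005, 0], [0, 0, 0], 0],
    [[0.0016, 0.0005, 0], [0, 0, 0], 0],
    [[0.0016, 0.0005, 0], [0, 0, 0], 0],
    [[0.0016, 0.0005, 0], [0, 0, 0], 0],
  ],
)

```text
clock: 23.95
tool_pos: [0.5315, -0.0334, 0.0456]
orientation: [-169.8, 89.9, -64.2]
force: [-6.7, 0.4, 17.8]
opening: 0.0171
```

```bash
python3 -c "
from mv import *
from edge import *
to([.5322,-.0330,.046])
ims={c:ctrl.snapshot(c) for c in('scene','top')}
f=lambda a,c:loop([J(PJ,lidpt(a,r,x,4)) for r,x in((2,-48),(82,-48),(82,72),(2,72))])
cv2.imwrite('pics/g8.png',draw(ims['scene'],'scene',jp(10,10,50),f(0,'scene'),32,14)[:800,:800])
print(ctrl.landmark_of('scene','pin')[:1],proj('scene',[.5318,-.034,.037]))
for c in ims:
    for n in('lid_edge',):print(c,ctrl.landmark_of(c,n)[:1],[proj(c,J(PJ,lidpt(a,82,12))) for a in(0,.06)])
print(ctrl.get_obs()['force'],ctrl.get_obs()['tool_pos'],ctrl.get_obs()['opening'])
"; python3 -c "
import cv2;a=cv2.imread('pics/g8.png');cv2.imwrite('pics/g8.png',cv2.resize(a,(560,560)))"
```

```text
shift [-0.0004 -0.0008  0.0002] turn [-0.3  -0.07  0.01] at [ 0.5315 -0.0334  0.0456] F [-6.7  0.4 17.8] op 0.0171 t 23.95 j6 -2.0
[] [245.9489 191.6878]
scene [{'pixel': [238.2, 191.0], 'confidence': 0.57}] [array([236.3907, 190.8848]), array([236.4209, 189.7483])]
top [] [array([280.231 , 189.5776]), array([280.1827, 189.4895])]
[-6.943   1.0184 18.7056] [ 0.5315 -0.0334  0.0456] 0.017369957994062036
```

```bash
python3 -c "
from plant import ctrl
print(ctrl.close_job());o=ctrl.get_obs();print(o['force'],o['tool_pos'],o['opening'])"
```

```text
the job is handed in; nothing more can be done
None
the job is handed in; nothing more can be done
```

I pushed the plate against both stops, swung the lid shut and seated the pin. I then handed the job in at about 24 s with the gripper still holding the pin and pressing down. No verdict was reported.

**Plate:** the first push toward the end stop stopped about 5 mm short because the finger rode on the plate's edge. A second attempt dug the fingertip into the base (about 68 N down, 47 N sideways) before I lifted it. The third push worked: the top picture showed no gap at either stop. The edge fits put the plate within about 2 mm of the snug position and 0.03 rad of the jig's x axis.

**Lid and pin:** the pin went through lid, plate and base without resistance. When I pressed down, the lid gave until it stopped rigidly, with the tool at 45.6 mm and the fingers still on the grip at about 17 mm. The scene camera's lid-edge row (191.0) matched a shut lid (190.9) rather than one held ajar (189.7).

**Last force reading:** about 18 N downward and steady. There was also about 7 N of sideways load along x, which a small correction did not remove.

**Not confirmed:**
- The picture limit kept me from viewing the final image.
- The top camera did not find the lid edge, nor the scene camera the pin, at the end.
- I did not re-check the plate after the lid came down; it is hidden there.

I did not touch the jar, the steel block or the hammer, but I did not measure their positions again at the end.

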